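# Ready the bench scale: three keys in order

## Task

Get the wide white bench scale ready for weighing into the steel dish on its pan: press the large round key (on), then the small square key (unit), then the long bar key (tare), in that order. Press them one at a time, each fully down, letting it come back up before the next, and leave the cross-shaped key alone. The four keys stand in a row along the scale's near edge, in any order.

Things in the scene. Friction and masses are not known exactly. Their poses are not given: they have to be found in the camera images.
- round_key_top (a point): Large round key, 34 mm across, grey, on its own 46 x 48 mm black bezel, pressed first. Point: centre of its top face, 60 mm above the table and 10 mm above the bezel when up; z up, y along the key row, x towards the pan. Spring key: 6 mm straight down to its stop, moves from 1.5 N, fully down at 5 N, springs back. Four keys, 56 mm apart, in a row along the scale's near edge; their places are swapped each time.
- square_key_top (a point): Small square key, 24 x 24 mm, grey, on its own 46 x 48 mm black bezel, pressed second. Point: centre of its top face, 60 mm above the table and 10 mm above the bezel when up; z up, y along the key row, x towards the pan. Spring key: 6 mm straight down to its stop, moves from 1.5 N, fully down at 5 N, springs back. The scale is a white box 240 x 300 x 46 mm, fixed to the table.
- bar_key_top (a point): Long bar key, 16 mm (x) by 42 mm (y), grey, on its own 46 x 48 mm black bezel, pressed third. Point: centre of its top face, 60 mm above the table and 10 mm above the bezel when up; z up, y along the key row, x towards the pan. Spring key: 6 mm straight down to its stop, moves from 1.5 N, fully down at 5 N, springs back. The dish on the scale's pan rises to 100 mm, at least 60 mm behind the keys.
- cross_key_top (a point): Plus-shaped key, 36 mm over its arms (12 mm wide), grey, on its own 46 x 48 mm black bezel, left alone. Point: centre of its top face, 60 mm above the table and 10 mm above the bezel when up; z up, y along the key row, x towards the pan. Spring key: 6 mm straight down to its stop, moves from 1.5 N, fully down at 5 N, springs back. Any key counts as pressed from 4 mm.

How it is judged:
By the outcome, as a careful person would: the job done as asked, in the order asked, and still so for the second after the job is handed in, with the robot touching nothing.
It also fails if it takes over 32 s, if anything falls off the work surface, if the arm or the gripper's body presses on something with over 40 N, if the wrist force passes 120 N, or if a joint passes its speed limit or range.

## Robot

A 6-joint arm with a two-finger parallel gripper is mounted at the origin on the work surface; the furniture and walls round the work are solid. World frame = base frame: x ahead of the robot, y to its left, z up, the work surface at z = 0. Lengths are in m, angles in rad, forces in N, time in s.
With the tool pointing down it reaches from about 0.35 to 0.775 m from the base axis. Payload 7.3 kg.
Tool frame: the origin (TCP) lies midway between the tips of the shut fingers; the grasp point (between the pads) lies 19 mm behind it; x points along the fingers, z is the direction in which the jaws open and shut, and the axes are right-handed (so a half turn about x gives the same grasp; the last joint's range is limited). The gripper opens to 92 mm and grips with 3 to 60 N. Pads are 19 mm wide; open, the fingers measure 130 mm over their backs; the gripper's body (75 mm by 190 mm) begins 47 mm behind the grasp point.
Start: joints at [1.113, 0.342, 1.524, -0, 1.275, -0.146], TCP at [0.161, 0.5, 0.227] pointing down, gripper open.
Joint ranges: [-2.53, 2.53], [-0.77, 2.02], [0.04, 2.7], [-1, 4.14], [0.28, 2.66], [-3.11, 3.11]. Speed limits (rad/s): [2.57, 2.57, 3.14, 3.14, 3.14, 3.14].

## Interface

Orientations are given as [roll, pitch, yaw] about the fixed x, y, z axes, in that order (R = Rz(yaw) Ry(pitch) Rx(roll)).
In Python, from cell import observe, cams, robot gives the robot as it stands.
- The arm moves only by the tool jog_arm, never from a script. Its argument "plan" is one flat list of numbers, 7 for each row, row after row: the turn, a rotation vector about the tool's x, y, z in degrees, then the shift along the tool's x, y, z in cm, then the opening, from -1 (shut) to 1 (fully open). In form: [ax, ay, az, x, y, z, jaw, ax, ay, az, x, y, z, jaw, ...]. A call has 1 to 10 rows; each row is the pose to reach, as a shift and turn from the pose commanded when the call began, along the tool's axes at that moment; what a row does not reach only later rows make up. A row lasts 1/10 s, in which the tool goes at most 50 mm and 8.59 degrees, less where a joint would pass 70% of its speed; a pose out of reach is approached as far as the arm can. A call with a gripper value outside its range is refused whole. The fingers move at their own pace and stop on an object; "newtons" is the grip in N (left out, the last holds). Time passes only in rows, so rows that repeat a pose let the fingers close. It gives the time, the measured TCP pose, the force and the opening at its end, in the units of the state.
- observe(): the state, without advancing time (a new reading comes with each control period).
- cams.read_camera(name): name is "scene" or "top" or "wrist"; returns a dict with "image" (480x640x3 uint8, red, green, blue), "fov_y" (degrees; the focal length in pixels is half the picture's height over the tangent of half this angle, whatever the lens; pixels are square), "cx", "cy" (the principal point, pixels), "T" (4x4, takes a point from camera to world coordinates). Camera axes: x right, y down, z forward; pixel columns grow to the right and rows downward; lengths in m; the calibration is good to about 2 mm. The wrist camera is an equidistant fisheye: a pixel r from the principal point sees the ray r / f radians off the axis. A picture is of the moment at which its call begins. There is no depth.
- robot.hand_in(): hands the job in, once; it reports no verdict.
The state is a dict: "time": time; "qpos": joint angles; "qvel": joint speeds; "joint_efforts": joint torques, N m; "tool_pos": TCP position; "tool_rot": TCP orientation; "contact_force": force on the tool from outside, world axes, zero at the start; "torque": the same for the moment, N m; "opening": finger opening in m.
Only numpy, scipy, OpenCV 4.12 (cv2) and the standard library are available. Lean on these libraries where they do the work, as an engineer would, in place of code of your own. Each camera call takes 0.05 s, during which the arm holds its last target.

## Working session

There is one attempt and no reset: what is moved stays moved. The work goes in short steps, Python scripts to look and compute and a tool call to move; the robot and the scene stay as the last step left them, time stands still between calls to the robot, and variables do not carry over. Pictures are saved under pics/ and viewed, and the job is handed in when it is done.

Besides the shell and the picture viewer there is one more tool, called after ">>>" as name(argument=value, ...), one argument or row to a line, values as JSON. jog_arm: Moves the arm, as the interface text tells. Its arguments: {"type":"object","properties":{"plan":{"type":"array"},"newtons":{"type":"number"}},"required":["plan"]}

```bash
mkdir -p pics; ls; python3 - <<'E'
from cell import observe, cams, robot
import cv2
s=observe();print(s)
for n in("scene","top"):
    c=cams.read_camera(n);print(n,c["fov_y"],c["cx"],c["cy"],c["T"])
    cv2.imwrite(f"pics/{n}0.png",c["image"][:,:,::-1])
E
```

```text
pics
{'time': 0.0, 'qpos': array([ 1.11294911e+00,  3.42709922e-01,  1.52500850e+00, -3.23470567e-05,
        1.27538937e+00, -1.46024983e-01]), 'qvel': array([-0.00023901, -0.00169476, -0.00157706, -0.0008996 , -0.00016901,
       -0.00061481]), 'joint_efforts': array([ 1.09279325e-03, -4.31231153e+01, -2.44227058e+01,  7.18763703e-02,
        5.58150513e-02, -2.09240366e-04]), 'tool_pos': array([0.1608877 , 0.49931762, 0.22605458]), 'tool_rot': array([ 3.01597984,  1.56928087, -2.00822193]), 'contact_force': array([ 0.18659009,  1.24354192, -0.2451261 ]), 'torque': array([-0.04361008, -0.07745452,  0.00327926]), 'opening': 0.09190711728280311}
scene 55.37435937907293 314.1078088960505 232.35766825957987 [[ 0.80328046 -0.30720465  0.51026053  0.04550045]
 [-0.59528176 -0.38605722  0.70469812 -0.56556664]
 [-0.01949678 -0.86981902 -0.49298555  0.51960617]
 [ 0.          0.          0.          1.        ]]
top 45.31380549020791 324.64051051908376 229.83961216722574 [[-0.02559163 -0.99659388  0.07839454  0.41005686]
 [-0.99963566  0.02483879 -0.01056358  0.04396041]
 [ 0.00858038 -0.07863631 -0.99686644  0.95594903]
 [ 0.          0.          0.          1.        ]]
```

View pics/top0.png

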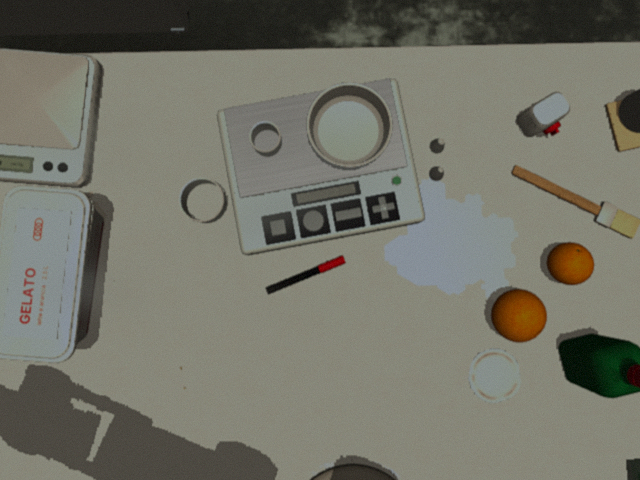

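View pics/scene0.png

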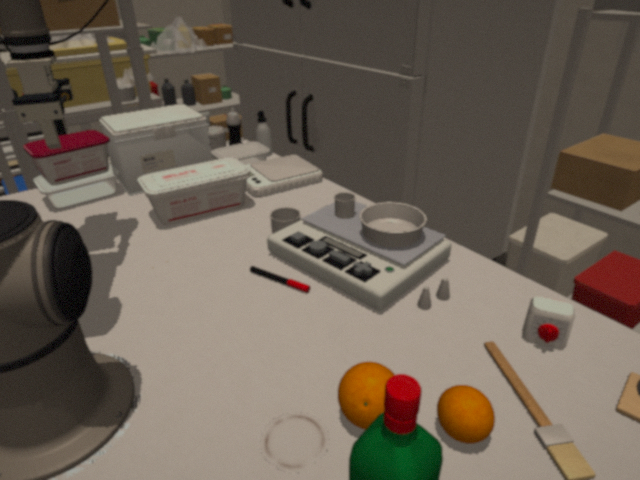

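The top view shows the wide white scale with four keys at about (277,228) square, (313,220) round, (347,214) bar and (383,207) cross. I'll enlarge that area.

```bash
python3 - <<'E'
import cv2
im=cv2.imread("pics/top0.png")[180:260,235:435]
im=cv2.convertScaleAbs(im,alpha=1.6)
cv2.imwrite("pics/crop0.png",cv2.resize(im,None,fx=4,fy=4,interpolation=cv2.INTER_CUBIC))
im=cv2.imread("pics/scene0.png")[210:310,255:455]
im=cv2.convertScaleAbs(im,alpha=1.6)
cv2.imwrite("pics/crop1.png",cv2.resize(im,None,fx=4,fy=4,interpolation=cv2.INTER_CUBIC))
E
```

```text
(no output)
```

View pics/crop0.png

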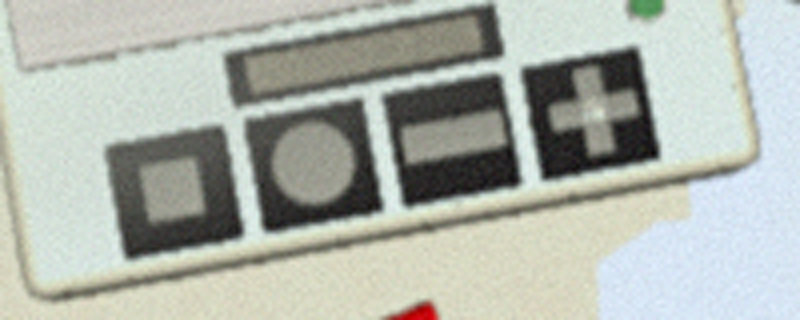

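View pics/crop1.png

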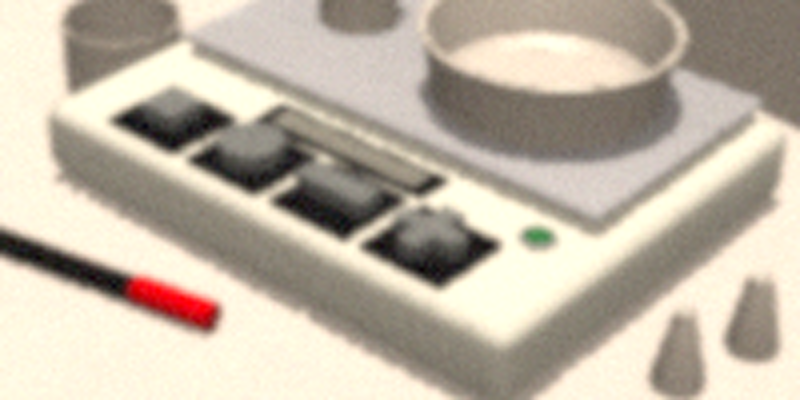

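In the crop the keys are centred at square (174,190), round (313,164), bar (455,138) and cross (594,112). Next I'll turn these into positions at z = 0.06.

```bash
cat > h.py <<'E'
import numpy as np
from scipy.spatial.transform import Rotation as R
from cell import observe, cams, robot
def ray(c,u,v,z):
    f=240/np.tan(np.radians(c["fov_y"]/2)); T=np.array(c["T"])
    d=T[:3,:3]@[(u-c["cx"])/f,(v-c["cy"])/f,1]; o=T[:3,3]
    return o+d*(z-o[2])/d[2]
E
python3 - <<'E'
from h import *
c=cams.read_camera("top")
P={}
for n,(a,b) in dict(sq=(174,190),ro=(313,164),ba=(455,138),cr=(594,112)).items():
    P[n]=ray(c,(a+.5)/4-.5+235,(b+.5)/4-.5+180,.06);print(n,P[n].round(4))
d=P["cr"]-P["sq"];print(np.linalg.norm(d)/3,np.degrees(np.arctan2(-d[0],d[1])), np.degrees(np.arctan2(d[0],-d[1])))
s=observe();M=R.from_euler("xyz",s["tool_rot"]).as_matrix();print(M.round(3),s["tool_pos"])
t=np.array([*P["ro"][:2],.12]);print("toolshift cm",(M.T@(t-s["tool_pos"])*100).round(2))
E
```

```text
sq [0.4866 0.107  0.06  ]
ro [0.4954 0.0525 0.06  ]
ba [ 0.5043 -0.0034  0.06  ]
cr [ 0.5132 -0.0582  0.06  ]
0.0557807799621019 -170.85113740107818 9.148862598921827
[[-0.    -0.952  0.307]
 [-0.001  0.307  0.952]
 [-1.     0.    -0.001]] [0.16089462 0.49943683 0.22621165]
toolshift cm [ 10.65 -45.55 -32.26]
```

The spacing comes out at 55.8 mm against the nominal 56, so the positions are good. First leg at height: shut the jaws and turn about 27° so the fingers line up with the key row.

>>> jog_arm(
  plan=[-3,0,0,0,-3.5,-2.5,-1,-6,0,0,0,-7,-5,-1,-9,0,0,0,-10.5,-7.5,-1,-12,0,0,0,-14,-10,-1,-15,0,0,0,-17.5,-12.5,-1,-18,0,0,0,-21,-15,-1,-21,0,0,0,-24.5,-17.5,-1,-24,0,0,0,-28,-20,-1,-27,0,0,0,-31.5,-22.5,-1,-27,0,0,0,-35,-25,-1],
)

```text
time: 1.15
tool_pos: [0.4182, 0.1528, 0.2267]
tool_rot: [-0.208, 1.571, 1.524]
contact_force: [-0.3, 0.8, -0.3]
opening: 0.0159
```

```bash
cat > g.py <<'E'
from h import *
import sys
P=dict(sq=[.4866,.1070],ro=[.4954,.0525],ba=[.5043,-.0034])
s=observe();M=R.from_euler("xyz",s["tool_rot"]).as_matrix();print(s["time"],M.round(3),s["tool_pos"].round(4),s["contact_force"].round(2),s["opening"])
t=np.array([*P[sys.argv[1]],float(sys.argv[2])]);print("toolshift cm",(M.T@(t-s["tool_pos"])*100).round(2))
E
python3 g.py ro .12
```

```text
1.15 [[ 0.    -0.987 -0.16 ]
 [ 0.    -0.16   0.987]
 [-1.    -0.     0.   ]] [0.4182 0.1528 0.2267] [-0.34  0.81 -0.34] 0.015931837855533957
toolshift cm [ 10.67  -6.02 -11.14]
```

>>> jog_arm(
  plan=[0,0,0,2,-2,-3.7,-1,0,0,0,5,-4,-7.4,-1,0,0,0,8,-6,-11.1,-1,0,0,0,10.7,-6,-11.1,-1,0,0,0,10.7,-6,-11.1,-1,0,0,0,10.7,-6,-11.1,-1],
)

```text
time: 1.75
tool_pos: [0.4939, 0.0546, 0.1198]
tool_rot: [1.221, 1.569, 2.951]
contact_force: [0.3, -0.6, -0.2]
opening: 0.0004
```

```bash
python3 g.py ro .065; python3 - <<'E'
from h import *
import cv2
for n in("top","wrist"):
    c=cams.read_camera(n);im=c["image"][:,:,::-1]
    if n=="top":
        im=cv2.resize(im[150:270,220:420],None,fx=4,fy=4)
    cv2.imwrite(f"pics/{n}1.png",im)
    print(n,c["fov_y"],c["cx"],c["cy"],c["T"])
E
```

```text
1.75 [[-0.002 -0.987 -0.159]
 [ 0.    -0.159  0.987]
 [-1.     0.001  0.001]] [0.4939 0.0546 0.1198] [ 0.31 -0.64 -0.21] 0.00040370748158762026
toolshift cm [ 5.48 -0.12 -0.23]
top 45.31380549020791 324.64051051908376 229.83961216722574 [[-0.02559163 -0.99659388  0.07839454  0.41005686]
 [-0.99963566  0.02483879 -0.01056358  0.04396041]
 [ 0.00858038 -0.07863631 -0.99686644  0.95594903]
 [ 0.          0.          0.          1.        ]]
wrist 65.70646984690485 323.74272400275106 242.12848543023463 [[-0.15839321  0.94951464  0.27080166  0.42073093]
 [ 0.9873751   0.15192633  0.04481964  0.04357158]
 [ 0.001415    0.27448195 -0.96159121  0.27742903]
 [ 0.          0.          0.          1.        ]]
```

View pics/wrist1.png

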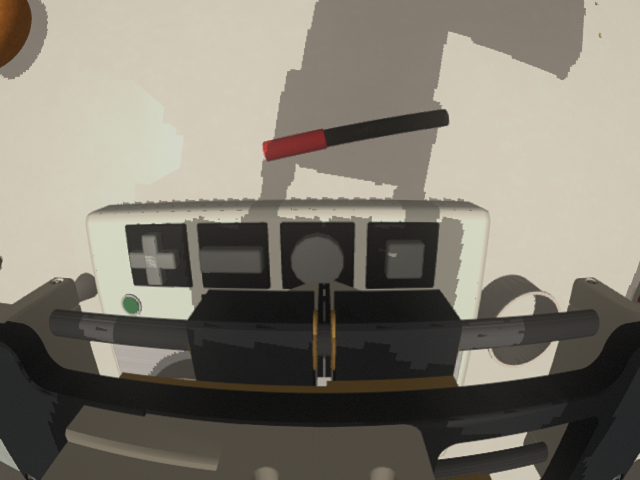

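View pics/top1.png

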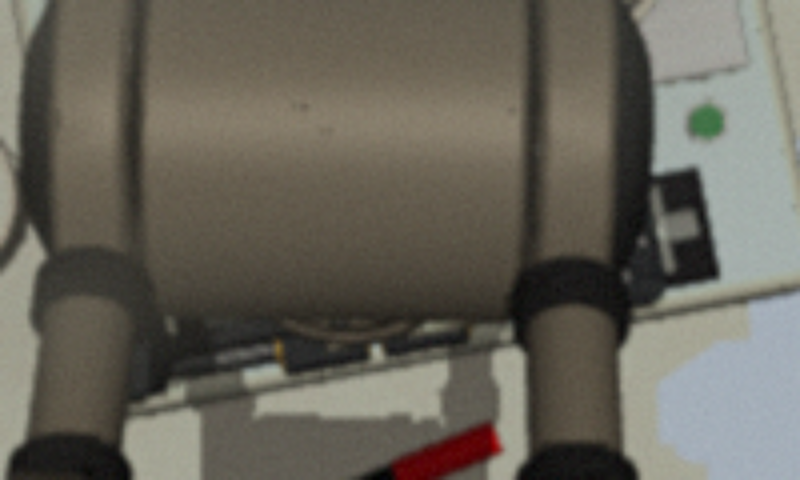

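The wrist view shows the row as cross (152,260), bar (231,261), round (317,260) and square (404,259), with the shut tips next to the round key. I'll cross-check the positions with the fisheye model.

```bash
python3 - <<'E'
from h import *
c=cams.read_camera("wrist");f=240/np.tan(np.radians(c["fov_y"]/2));T=np.array(c["T"])
for n,(u,v) in dict(ro=(317,260),ba=(231,261),sq=(404,259),cr=(152,260)).items():
    a=np.array([u-c["cx"],v-c["cy"]]);r=np.hypot(*a);th=r/f
    d=T[:3,:3]@[*(np.sin(th)*a/r),np.cos(th)];print(n,(T[:3,3]+d*(.06-T[2,3])/d[2]).round(4))
E
python3 g.py ro .065
```

```text
ro [0.4945 0.0516 0.06  ]
ba [ 0.504  -0.0021  0.06  ]
sq [0.4854 0.1054 0.06  ]
cr [ 0.5129 -0.0573  0.06  ]
1.9 [[ 0.003 -0.987 -0.16 ]
 [ 0.    -0.16   0.987]
 [-1.    -0.003 -0.   ]] [0.4949 0.0551 0.1214] [-0.05  0.11 -1.28] 0.000360078914658335
toolshift cm [ 5.64  0.01 -0.26]
```

The two cameras agree within about 1.5 mm. Now down to just above the round key.

>>> jog_arm(
  plan=[0,0,0,2.5,0,-0.25,-1,0,0,0,4.5,0,-0.25,-1,0,0,0,5.2,0,-0.25,-1,0,0,0,5.2,0,-0.25,-1,0,0,0,5.2,0,-0.25,-1],
)

```text
time: 2.4
tool_pos: [0.4955, 0.0522, 0.0689]
tool_rot: [-1.732, 1.569, -0.001]
contact_force: [0.7, -0.3, 1.4]
opening: -0.0
```

```bash
python3 - <<'E'
from h import *
import cv2
c=cams.read_camera("wrist");cv2.imwrite("pics/w2.png",c["image"][:,:,::-1])
for i in range(3):
    s=observe();print(s["time"],s["tool_pos"].round(4),s["contact_force"].round(2)); cams.read_camera("scene")
E
```

```text
2.45 [0.4956 0.0521 0.069 ] [0.67 0.11 0.13]
2.5 [0.4955 0.052  0.0689] [ 0.54 -0.22 -0.55]
2.55 [0.4954 0.052  0.0688] [-0.43 -0.36 -0.04]
```

View pics/w2.png

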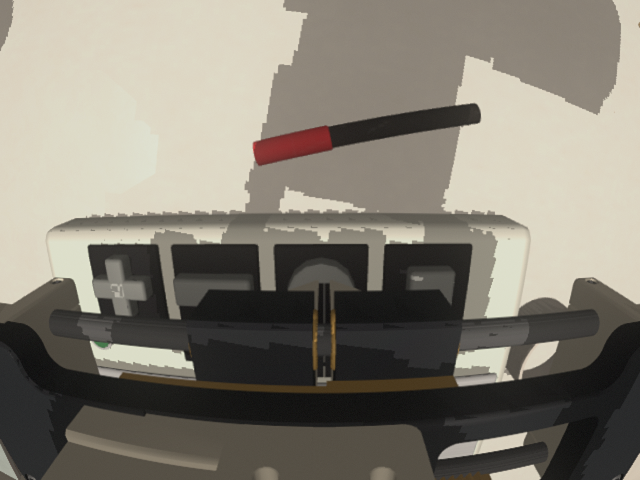

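>>> jog_arm(
  plan=[0,0,0,0.6,0,0,-1,0,0,0,0.9,0,0,-1,0,0,0,1.2,0,0,-1,0,0,0,1.4,0,0,-1,0,0,0,1.5,0,0,-1,0,0,0,1.5,0,0,-1],
)

```text
time: 3.2
tool_pos: [0.495, 0.0519, 0.0541]
tool_rot: [-1.767, 1.57, -0.036]
contact_force: [-3.2, -0.4, 16.8]
opening: 0.0007
```

```bash
python3 - <<'E'
from h import *
import cv2
c=cams.read_camera("wrist");cv2.imwrite("pics/w3.png",c["image"][:,:,::-1])
for i in range(3):
    s=observe();print(s["time"],s["tool_pos"].round(4),s["contact_force"].round(2)); cams.read_camera("scene")
E
```

```text
3.25 [0.495  0.0519 0.054 ] [-3.28  0.39 16.62]
3.3 [0.495  0.0519 0.054 ] [-4.04  0.19 16.16]
3.35 [0.495  0.0519 0.054 ] [-3.04 -0.12 15.98]
```

The TCP stands at z = 0.054 with 16 N on it, so the round key is on its stop. Now lift, then look.

>>> jog_arm(
  plan=[0,0,0,-0.5,0,0,-1,0,0,0,-1.5,0,0,-1,0,0,0,-3,0,0,-1,0,0,0,-3,0,2.5,-1,0,0,0,-3,0,5.5,-1,0,0,0,-2,0,5.5,-1,0,0,0,-2,0,5.5,-1,0,0,0,-2,0,5.5,-1],
)

```text
time: 4.2
tool_pos: [0.4858, 0.1056, 0.0724]
tool_rot: [1.62, 1.57, -2.933]
contact_force: [0.5, -1.0, -0.5]
opening: 0.0004
```

```bash
python3 - <<'E'
from h import *
import cv2
c=cams.read_camera("wrist");cv2.imwrite("pics/w4.png",c["image"][:,:,::-1])
for i in range(2):
    s=observe();print(s["time"],s["tool_pos"].round(4),s["contact_force"].round(2)); cams.read_camera("scene")
E
python3 g.py sq .068
```

```text
4.25 [0.486  0.1055 0.0726] [ 0.65  0.37 -0.57]
4.3 [0.4862 0.1054 0.0727] [-0.04  0.49  0.  ]
4.35 [[ 0.    -0.987 -0.158]
 [-0.    -0.158  0.987]
 [-1.    -0.    -0.   ]] [0.4863 0.1054 0.0728] [-0.05 -0.64 -0.44] 0.00038299398171517506
toolshift cm [ 0.48 -0.06  0.15]
```

View pics/w4.png

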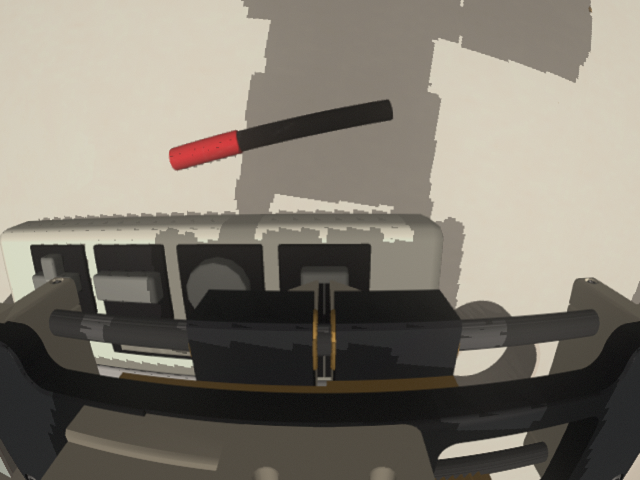

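The tips are centred over the square key, edges near (302–348, 268), and the round key is up again. Now the square key gets the same commanded depth.

>>> jog_arm(
  plan=[0,0,0,0.8,0,0,-1,0,0,0,1.4,0,0,-1,0,0,0,1.7,0,0,-1,0,0,0,1.9,0,0,-1,0,0,0,2.0,0,0,-1,0,0,0,2.0,0,0,-1,0,0,0,2.0,0,0,-1],
)

```text
time: 5.05
tool_pos: [0.4863, 0.1058, 0.0541]
tool_rot: [-2.136, 1.57, -0.405]
contact_force: [-2.9, -3.6, 15.4]
opening: 0.0007
```

The square key is on its stop too: z = 0.0541, 15 N. Lift and move along the row, over the round key, to the bar key.

>>> jog_arm(
  plan=[0,0,0,-0.5,0,0,-1,0,0,0,-1.5,0,0,-1,0,0,0,-3.5,0,0,-1,0,0,0,-3.5,0,-3,-1,0,0,0,-3.5,0,-7,-1,0,0,0,-3.5,0,-11,-1,0,0,0,-3.5,0,-11,-1,0,0,0,-2,0,-11,-1,0,0,0,-2,0,-11,-1,0,0,0,-2,0,-11,-1],
)

```text
time: 6.05
tool_pos: [0.503, -0.0017, 0.0727]
tool_rot: [1.01, 1.569, 2.741]
contact_force: [0.3, -0.3, 0.3]
opening: 0.0007
```

```bash
python3 - <<'E'
from h import *
import cv2
c=cams.read_camera("wrist");cv2.imwrite("pics/w5.png",c["image"][:,:,::-1])
E
python3 g.py ba .068
```

```text
6.1 [[-0.    -0.987 -0.16 ]
 [ 0.    -0.16   0.987]
 [-1.     0.     0.   ]] [ 0.5034 -0.0017  0.073 ] [0.11 0.59 0.47] 0.00042011248489666963
toolshift cm [ 0.5  -0.06 -0.18]
```

View pics/w5.png

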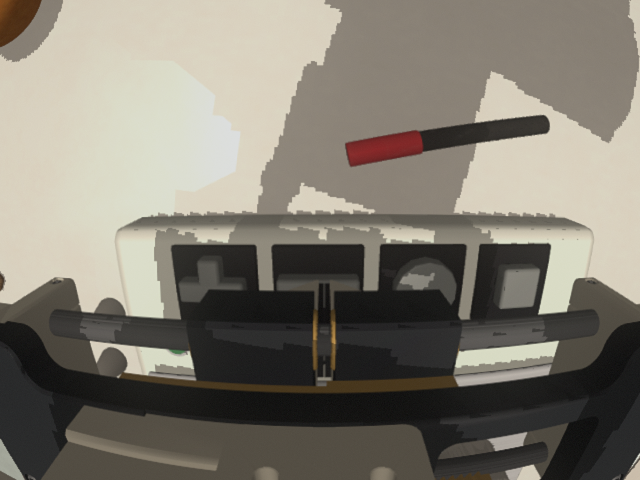

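The tips are over the bar key, which spans columns 276–360, and the round and square keys are up. Press.

>>> jog_arm(
  plan=[0,0,0,0.8,0,-0.1,-1,0,0,0,1.4,0,-0.1,-1,0,0,0,1.7,0,-0.1,-1,0,0,0,1.9,0,-0.1,-1,0,0,0,2.0,0,-0.1,-1,0,0,0,2.0,0,-0.1,-1,0,0,0,2.0,0,-0.1,-1],
)

```text
time: 6.8
tool_pos: [0.5039, -0.0032, 0.0541]
tool_rot: [-1.578, 1.569, 0.152]
contact_force: [-2.6, 2.6, 14.8]
opening: 0.0007
```

The bar key is on its stop (z = 0.0541, 14.8 N). Lift clear and check.

>>> jog_arm(
  plan=[0,0,0,-0.5,0,0,-1,0,0,0,-1.5,0,0,-1,0,0,0,-4,0,0,-1,0,0,0,-8,0,0,-1,0,0,0,-12,3,0,-1,0,0,0,-15,7,0,-1,0,0,0,-15,10,0,-1,0,0,0,-15,10,0,-1,0,0,0,-15,10,0,-1],
)

```text
time: 7.7
tool_pos: [0.4049, -0.0195, 0.2032]
tool_rot: [-1.898, 1.57, -0.168]
contact_force: [0.4, 0.1, 0.6]
opening: 0.0003
```

```bash
python3 - <<'E'
from h import *
import cv2
c=cams.read_camera("wrist");cv2.imwrite("pics/w6.png",c["image"][:,:,::-1])
c=cams.read_camera("scene");cv2.imwrite("pics/s6.png",cv2.resize(c["image"][210:310,255:455,::-1],None,fx=4,fy=4))
s=observe();print(s["time"],s["tool_pos"],s["contact_force"],abs(s["qvel"]).max())
E
```

```text
7.8 [ 0.40562266 -0.01935666  0.20259968] [-0.2761562  -0.03523618  0.27276604] 0.015476391318107591
```

View pics/w6.png

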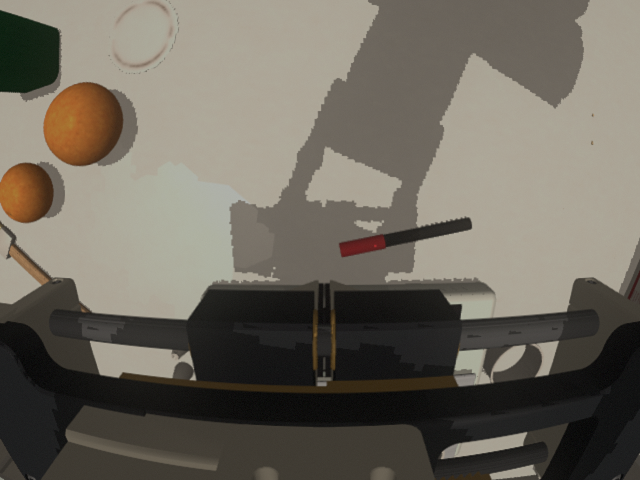

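View pics/s6.png

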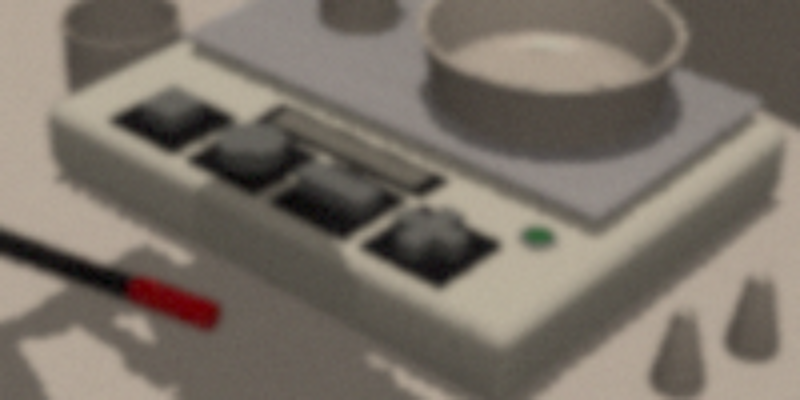

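The scene view shows all four keys up, the dish and nearby objects unmoved, and the arm clear of the scale.

```bash
python3 -c "
from cell import robot; print(robot.hand_in())"
```

```text
the job is handed in; nothing more can be done
None
```

I pressed the round key, then the square key, then the bar key, one at a time with shut fingers, and left the cross key alone. The job was handed in at about 7.8 s of the 32 s allowed.

- **Full presses:** each key reached its stop, with the TCP at z = 0.054 m and about 15–17 N on it (a key is fully down at 5 N).
- **Keys coming back up:** the wrist camera showed the round key up before I pressed the square key. It showed the round and square keys up before I pressed the bar key.
- **Final check:** in the last scene picture all four keys are up and the dish and nearby objects are where they were. The arm stands clear at z = 0.20 m, with contact force at noise level (under 0.5 N). The last wrist picture could not confirm this because the gripper hid the keys.
- **Disagreements:** the top and wrist cameras placed the keys within about 1.7 mm of each other. No check failed.

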